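# Rotate the stock: older tin to the front, new tin behind

### The arm

A 6-joint arm with a two-finger parallel gripper is mounted at the origin on a cart in front of the work surface, level with it; the furniture and walls round the work are solid. World frame = base frame: x ahead of the robot, y to its left, z up, the work surface at z = 0. Lengths are in m, angles in rad, forces in N, time in s.
With the tool pointing down it reaches from about 0.4 to 0.825 m from the base axis. Payload 7 kg.
Tool frame: the origin (TCP) lies at the very end of the fingers, on their centre line; the grasp point (between the pads) lies 19 mm behind it; z points along the fingers, y is the line along which they close (so a half turn about z gives the same grasp; the last joint's range is limited). The gripper opens to 88 mm and grips with 3 to 60 N. Pads are 19 mm wide; open, the fingers measure 130 mm over their backs; the gripper's body (78 mm by 193 mm) begins 47 mm behind the grasp point.
Start: joints at [-1.009, 0.359, 0.012, 0, -1.224, -0.288], TCP at [0.182, -0.65, 0.227] pointing down, gripper open.
Joint ranges: [-3.07, 3.07], [-1.43, 2.12], [-1.02, 1.25], [-3.03, 1.67], [-3.05, -0], [-3.03, 3.03]. Speed limits (rad/s): [2.39, 2.39, 3.01, 3.14, 3.14, 3.14].

### API

Orientations are given as [roll, pitch, yaw] about the fixed x, y, z axes, in that order (R = Rz(yaw) Ry(pitch) Rx(roll)).
In Python, from station import arm, grab_frame gives the robot as it stands.
- The arm moves only by the tool jog_arm, never from a script. Its argument "deltas" is a list that holds one entry, the list of rows, each a list of 4 numbers: the shift along the tool's x, y, z in units of 60 mm (1.0 is 60 mm), then the turn about the tool's z in units of 5 degrees (1.0 is 5 degrees). A call has 1 to 8 rows; each row is the pose to reach, as a shift and turn from the pose commanded when the call began, along the tool's axes at that moment; what a row does not reach only later rows make up. A row lasts 1/8 s, in which the tool goes at most 62.5 mm and 10.7 degrees, less where a joint would pass 70% of its speed; a pose out of reach is approached as far as the arm can. A call with a gripper value outside its range is refused whole. "grip" is the finger opening in mm, from 0 to 87.6, set as the call begins (left out, the last holds). The fingers move at their own pace and stop on an object; "squeeze" is the grip in N (left out, the last holds). Time passes only in rows, so rows that repeat a pose let the fingers close. It gives the time, the measured TCP pose, the force, the opening and the grip force at its end, in the units of the state.
- arm.get_state(): the state, without advancing time (a new reading comes with each control period).
- grab_frame(name): name is "scene" or "top" or "wrist"; returns a dict with "img" (420x560x3 uint8, red, green, blue), "vfov" (degrees; the focal length in pixels is half the picture's height over the tangent of half this angle, whatever the lens; pixels are square), "cx", "cy" (the principal point, pixels), "xyz" and "rotation" of the camera in the world. Camera axes: x right, y down, z forward; pixel columns grow to the right and rows downward; lengths in m; the calibration is good to about 2 mm. The wrist camera is an equidistant fisheye: a pixel r from the principal point sees the ray r / f radians off the axis. A picture is of the moment at which its call begins. There is no depth.
- arm.job_done(): hands the job in; it is judged then, once.
The state is a dict: "t": time; "q": joint angles; "qd": joint speeds; "joint_efforts": joint torques, N m; "eef_pos": TCP position; "ee_rot": TCP orientation; "force": force on the tool from outside, world axes, zero at the start; "moment": the same for the moment, N m; "width": finger opening in m; "gripper_force": force on a finger pad.
Only numpy, scipy, OpenCV 4.12 (cv2) and the standard library are available. Lean on these libraries where they do the work, as an engineer would, in place of code of your own. Each camera call takes 0.05 s, during which the arm holds its last target. There are 200 camera calls.

### The job

A new small round tin stands on the table just to the left of the three-lane stock rack. In the rack, slide the older tin of the same size forward along its lane, without lifting or tipping it, right up to the front lip (the side nearest the robot); then set the new tin down gently and upright in the same lane, close behind the older one, touching or nearly touching it. Leave the other stock in the rack and the things on the table alone.

Things in the scene. Friction and masses are not known exactly. Their poses are not given: they have to be found in the camera images.
- rack: fixed low rack, 242 (x) by 289 mm (y): plywood deck, top 30 mm above the table; aluminium edging 4 mm thick rises 15 mm above the deck all round and as two dividers. Three lanes along x, centred at y = -95, 0, +95 mm, each 91 x 230 mm inside; front lip's inner face at x = -115 mm, rear rail's at +115. Origin: centre, at table height; x points from front (robot side) to rear, z up
- old_tin: older round tin with push lid, plain light grey, in the rear half of one lane: 58 mm across the lid (top 10 mm), 56 mm across the body, 35 mm high, about 0.16 kg, rigid, slides with moderate friction. Origin: centre of its underside, z up. Against the front lip its centre is at rack x = -86 mm
- new_tin: new tin, the same kind and size as old_tin (58 mm across, 35 mm high, 0.16 kg), standing on the table to the left (+y) of the rack. Origin: centre of its underside, z up
- wide_tin: wider round tin of other stock (68 mm across, 42 mm high), loose in another lane of the rack; to be left alone. Origin: centre of its underside
- load_carton: small oblong carton of other stock (62 mm across the lane, 88 mm along it, 46 mm high), loose in another lane of the rack; to be left alone. Origin: centre of its underside
- glue: loose small bottle with a nozzle (33 mm across, 96 mm high), standing on the table near the new tin, easily knocked over; to be left alone. Origin: centre of its underside
- felt_marker: loose marker pen (17 x 135 x 16 mm, long along its y) lying on the table near the new tin; to be left alone. Origin: centre of its underside

How it is judged:
By the outcome, as a careful person would: the job done as asked, in the order asked, and still so for the second after the job is handed in, with the robot touching nothing.
It also fails if it takes over 54 s, if anything falls off the work surface, if the arm or the gripper's body presses on something with over 40 N, if the wrist force passes 120 N, or if a joint passes its speed limit or range.

## Working session

There is one attempt and no reset: what is moved stays moved. The work goes in short steps, Python scripts to look and compute and a tool call to move; the robot and the scene stay as the last step left them, time stands still between calls to the robot, and variables do not carry over. Pictures are saved under pics/ and viewed, at most 10 in all, crops included, and the job is handed in when it is done.

Besides the shell and the picture viewer there is one more tool, called after "Emit:" by a JSON object that holds its "name" and its "arguments", one argument or row to a line. jog_arm: Moves the arm, as the interface text tells. Its arguments: {"type":"object","properties":{"deltas":{"type":"array"},"grip":{"type":"number"},"squeeze":{"type":"number"}},"required":["deltas"]}

```bash
mkdir -p pics; cat > h.py <<'E'
import numpy as np, cv2
from station import arm, grab_frame
def ray(f,u,v):
    F=210/np.tan(np.radians(f['vfov'])/2)
    d=np.array([(u-f['cx'])/F,(v-f['cy'])/F,1.]); return np.array(f['rotation'])@d
def onplane(f,u,v,z):
    o=np.array(f['xyz']); d=ray(f,u,v); return o+d*(z-o[2])/d[2]
def proj(f,p):
    F=210/np.tan(np.radians(f['vfov'])/2)
    c=np.array(f['rotation']).T@(np.array(p)-f['xyz']); return f['cx']+F*c[0]/c[2], f['cy']+F*c[1]/c[2]
E
python3 - <<'E'
from h import *
import pickle
for n in('top','scene'):
    f=grab_frame(n); pickle.dump(f,open(n+'.pkl','wb')); cv2.imwrite(f'pics/{n}0.png',f['img'][:,:,::-1]); print(n,f['vfov'],f['cx'],f['cy'],f['xyz'],np.round(f['rotation'],3).tolist())
s=arm.get_state();print(s['t'],s['eef_pos'],s['ee_rot'],s['force'])
E
```

```text
top 46.989540692310825 272.11392966860075 206.98905917063317 [0.41262473 0.25319946 1.15426055] [-3.066, -0.018, -1.588]
scene 54.56758872059517 278.18009198076766 214.2353138908112 [-0.00510236  0.73878264  0.86886417] [-2.423, 0.011, -2.349]
0.1 [ 0.18236628 -0.64944373  0.22571947] [ 3.14010167e+00 -1.39720143e-04 -2.86787478e+00] [0.12396052 0.02509684 0.01214568]
```

View pics/top0.png

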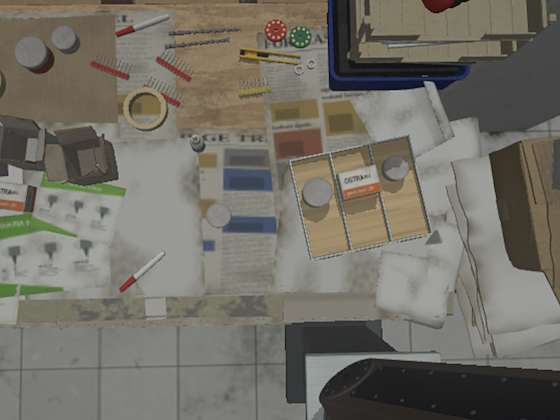

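View pics/scene0.png

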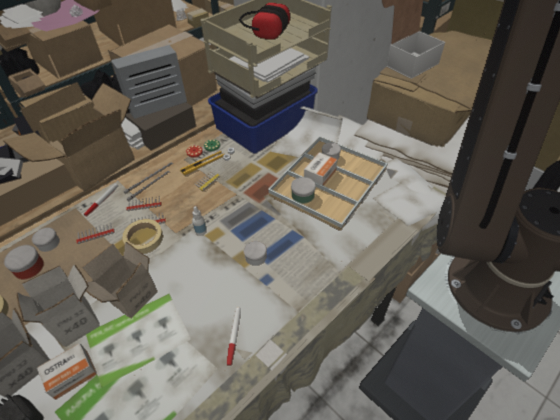

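Top view: rack centre ≈ (360,197), wide tin (317,192) in the left lane, carton (360,183) in the middle, old tin (396,168) in the right lane. New tin is at (218,215), glue at (197,142) and marker at (143,272). The scene view agrees. Next I measure these, looking at an enlarged crop of the rack.

```bash
cat >> h.py <<'E'
from scipy.spatial.transform import Rotation as R
_g=grab_frame
def grab_frame(n):
    f=_g(n); f['rotation']=R.from_euler('xyz',f['rotation']).as_matrix(); return f
E
python3 - <<'E'
from h import *
import pickle
f=pickle.load(open('top.pkl','rb')); f['rotation']=R.from_euler('xyz',f['rotation']).as_matrix()
im=f['img']; c=cv2.resize(im[125:270,180:445],None,fx=3,fy=3,interpolation=cv2.INTER_CUBIC)
g=cv2.cvtColor(c,cv2.COLOR_RGB2GRAY); cs=cv2.HoughCircles(cv2.medianBlur(g,5),cv2.HOUGH_GRADIENT,1,60,param1=100,param2=22,minRadius=30,maxRadius=50)
for x,y,r in cs[0]:
    u,v=180+(x+.5)/3-.5,125+(y+.5)/3-.5
    print(round(u,1),round(v,1),round(r/3,1),[(np.round(onplane(f,u,v,z)[:2],4).tolist(),round((f['xyz'][2]-z)*r/3/(210/np.tan(np.radians(f['vfov']/2))),4)) for z in(.035,.065,.072)])
    cv2.circle(c,(int(x),int(y)),int(r),(255,0,0),1)
hsv=cv2.cvtColor(im,cv2.COLOR_RGB2HSV)
print(hsv[225,340],hsv[215,370],hsv[220,410])
cv2.imwrite('pics/crop.png',c[:,:,::-1])
E
```

```text
316.5 192.5 13.6 [([0.5296, 0.1274], np.float64(0.0316)), ([0.5265, 0.1308], np.float64(0.0307)), ([0.5257, 0.1316], np.float64(0.0305))]
396.5 165.8 13.4 [([0.5898, -0.0624], np.float64(0.031)), ([0.585, -0.054], np.float64(0.0302)), ([0.5839, -0.052], np.float64(0.03))]
[ 19  83 159] [ 19  83 153] [ 19  83 151]
```

View pics/crop.png

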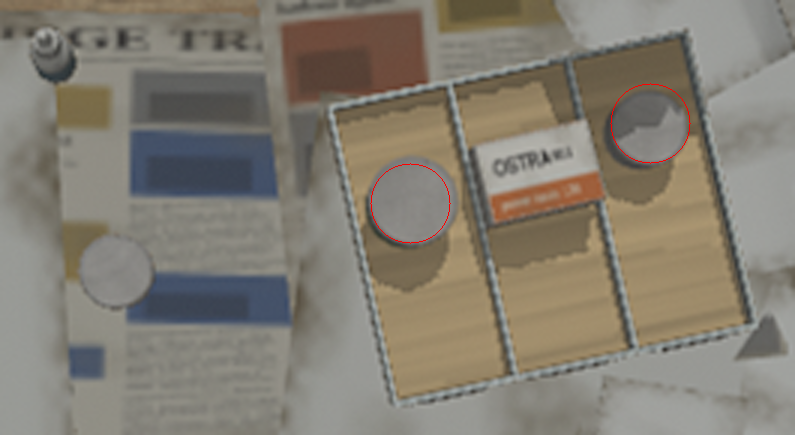

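Crop: rack rim corners at about (330,104), (687,32), (753,323), (397,403). New tin's lid is at (117,271), wide tin's at (412,200), and old tin's at (650,125), half in shadow. I'll compute their positions.

```bash
cat > m.py <<'E'
from h import *
import pickle
f=pickle.load(open('top.pkl','rb')); f['rotation']=R.from_euler('xyz',f['rotation']).as_matrix()
P=lambda x,y,z: onplane(f,180+(x+.5)/3-.5,125+(y+.5)/3-.5,z)[:2]
c=[P(*q,.045) for q in((330,104),(687,32),(753,323),(397,403))]
print(np.round(c,4).tolist(),[round(np.linalg.norm(c[i]-c[(i+1)%4]),4) for i in range(4)])
ce=np.mean(c,0); xa=(c[0]-c[3])+(c[1]-c[2]); ya=(c[0]-c[1])+(c[3]-c[2])
a1=np.arctan2(xa[1],xa[0]); a2=np.arctan2(-ya[0],ya[1]); yaw=(a1+a2)/2
print('centre',ce,'yaw',np.degrees([a1,a2]))
M=np.array([[np.cos(yaw),-np.sin(yaw)],[np.sin(yaw),np.cos(yaw)]])
for n,x,y,z in(('wide',412,200,.072),('old',650,125,.065),('new',117,271,.035),('carton',538,171,.076),('glue_top',47,45,.096)):
    p=P(x,y,z); print(n,np.round(p,4),'rack',np.round(M.T@(p-ce),4))
for n,r in(('oldfront',(-.086,-.095)),('newgoal',(-.028,-.095))): print(n,np.round(ce+M@r,4))
E
python3 m.py
```

```text
[[0.6069, 0.1891], [0.6598, -0.0909], [0.4322, -0.1332], [0.3758, 0.1425]] [np.float64(0.2849), np.float64(0.2315), np.float64(0.2814), np.float64(0.2357)]
centre [0.51870201 0.02688232] yaw [10.97141617 11.13440538]
wide [0.5284 0.1304] rack [0.0293 0.0997]
old [ 0.5839 -0.0535] rack [ 0.0485 -0.0914]
new [0.4806 0.3557] rack [0.0257 0.33  ]
carton [0.5484 0.0354] rack [0.0308 0.0027]
glue_top [0.6448 0.4002] rack [0.1954 0.3422]
oldfront [ 0.4525 -0.0828]
newgoal [ 0.5094 -0.0717]
```

```bash
cat >> h.py <<'E'
CE=np.array([.5187,.0269]); YAW=np.radians(11.05)
M=np.array([[np.cos(YAW),-np.sin(YAW)],[np.sin(YAW),np.cos(YAW)]])
def go(*pts):
    """rack-frame x,y,tcp z -> units in present tool axes"""
    s=arm.get_state(); T=R.from_euler('xyz',s['ee_rot']).as_matrix()
    d=(s['ee_rot'][2]-(YAW-np.pi)); print('t',round(s['t'],2),'turn',round(np.degrees(d)/5,2),'now rack',np.round(M.T@(np.array(s['eef_pos'][:2])-CE),4),'z',round(s['eef_pos'][2],4),'rpy',np.round(s['ee_rot'],4),'F',np.round(s['force'],1),'w',round(s['width'],4))
    for x,y,z in pts:
        w=np.r_[CE+M@[x,y],z]; print((x,y,z),np.round(T.T@(w-s['eef_pos'])/.06,3))
E
python3 -c "
from h import *
go((.0945,-.0914,.36),(.0945,-.0914,.2),(-.1,-.4,.36))"
```

```text
t 0.1 turn 0.93 now rack [-0.4597 -0.5993] z 0.2257 rpy [ 3.1401e+00 -1.0000e-04 -2.8679e+00] F [0.1 0.  0. ] w 0.0876
(0.0945, -0.0914, 0.36) [-9.89   7.695 -2.228]
(0.0945, -0.0914, 0.2) [-9.891  7.691  0.439]
(-0.1, -0.4, 0.36) [-6.244  2.831 -2.235]
```

Emit:
{"name": "jog_arm", "arguments": {
  "deltas": [
    [[0,0,-1,0],[0,0,-2,0.5],[-0.6,0.5,-2.2,0.93],[-1.4,1.1,-2.2,0.93],[-2.2,1.7,-2.2,0.93],[-3,2.3,-2.2,0.93],[-3.7,2.9,-2.2,0.93],[-4.4,3.4,-2.2,0.93]]
  ],
  "grip": 30
}}

```text
t: 1.1
eef_pos: [0.3821, -0.3802, 0.3585]
ee_rot: [3.141, 0.0, -2.949]
force: [1.3, -0.4, 0.4]
width: 0.0301
gripper_force: 0.0
```

```bash
python3 -c "
from h import *
go((.0945,-.0914,.36),(.0945,-.0914,.2))"
```

```text
t 1.1 turn 0.0 now rack [-0.2121 -0.3733] z 0.3585 rpy [ 3.1414e+00  1.0000e-04 -2.9486e+00] F [ 1.3 -0.4  0.4] w 0.0301
(0.0945, -0.0914, 0.36) [-5.111  4.699 -0.023]
(0.0945, -0.0914, 0.2) [-5.111  4.698  2.643]
```

Emit:
{"name": "jog_arm", "arguments": {
  "deltas": [
    [[-0.7,0.65,0,0],[-1.4,1.3,0,0],[-2.1,1.95,0,0],[-2.8,2.6,0,0],[-3.5,3.25,0.3,0],[-4.2,3.9,0.8,0],[-4.8,4.5,1.3,0],[-5.1,4.7,1.8,0]]
  ]
}}

```text
t: 2.1
eef_pos: [0.6287, -0.0441, 0.2487]
ee_rot: [3.141, -0.001, -2.947]
force: [-0.3, -0.8, 0.7]
width: 0.03
gripper_force: 0.0
```

Emit:
{"name": "jog_arm", "arguments": {
  "deltas": [
    [[0,0,0,0],[0,0,0,0]]
  ]
}}

```text
t: 2.35
eef_pos: [0.6278, -0.0471, 0.2511]
ee_rot: [-3.141, -0.0, -2.949]
force: [-1.0, -0.1, 0.5]
width: 0.03
gripper_force: 0.0
```

```bash
cat >> h.py <<'E'
def fish(f,u,v,z):
    F=210/np.tan(np.radians(f['vfov'])/2); a=np.array([u-f['cx'],v-f['cy']]); r=np.hypot(*a); t=r/F
    d=f['rotation']@np.r_[np.sin(t)*a/max(r,1e-9),np.cos(t)]; o=np.array(f['xyz']); return M.T@((o+d*(z-o[2])/d[2])[:2]-CE)
E
python3 -c "
from h import *
import pickle
go((.0945,-.0914,.2))
f=grab_frame('wrist'); pickle.dump(f,open('w1.pkl','wb')); cv2.imwrite('pics/w1.png',f['img'][:,:,::-1]); print(f['vfov'],f['xyz'])"
```

```text
t 2.35 turn -0.0 now rack [ 0.0929 -0.0935] z 0.2511 rpy [-3.1411 -0.     -2.9488] F [-1.  -0.1  0.5] w 0.03
(0.0945, -0.0914, 0.2) [-0.026  0.036  0.851]
65.70646984690485 [ 0.55154474 -0.06202615  0.40906571]
```

View pics/w1.png

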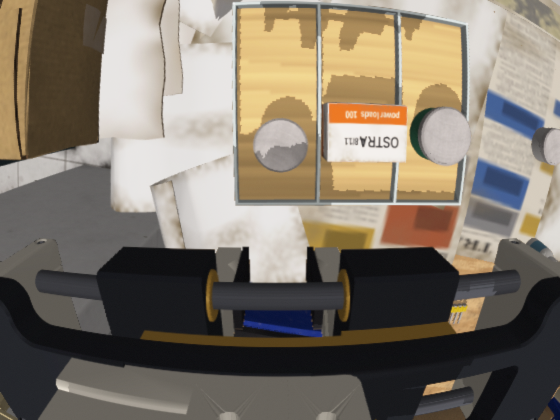

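Wrist view: old tin lid at (280,145), radius about 27. Inner rear rail is near v≈201, and the right-lane walls are at u≈238 and 318.

```bash
python3 -c "
from h import *
import pickle
f=pickle.load(open('w1.pkl','rb'))
for n,u,v,z in(('old',280,145,.065),('oldrear',280,172,.065),('oldfrontedge',280,118,.065),('oldL',253,145,.065),('oldR',307,145,.065),('railrear outer',280,203,.045),('front right corner',235,3,.045),('front left',466,24,.045),('rear right',236,203,.045),('rear left',461,202,.045),('wide',444,136,.072),('divider',319,120,.045),('divider back',318,202,.045)): print(n,np.round(fish(f,u,v,z),4))"
```

```text
old [ 0.0461 -0.0909]
oldrear [ 0.0751 -0.0909]
oldfrontedge [ 0.0174 -0.0909]
oldL [ 0.0459 -0.1194]
oldR [ 0.0459 -0.0623]
railrear outer [ 0.1151 -0.0907]
front right corner [-0.118  -0.1409]
front left [-0.1175  0.1414]
rear right [ 0.115  -0.1421]
rear left [0.1131 0.145 ]
wide [0.0289 0.094 ]
divider [ 0.0193 -0.0474]
divider back [ 0.1139 -0.0464]
```

Emit:
{"name": "jog_arm", "arguments": {
  "deltas": [
    [[0,0.04,0.5,0],[0,0.04,1.2,0],[0,0.04,1.9,0],[0,0.04,2.4,0],[0,0.04,2.7,0],[0,0.04,2.8,0],[0,0.04,2.8,0]]
  ]
}}

```text
t: 3.28
eef_pos: [0.628, -0.0445, 0.0835]
ee_rot: [-3.141, 0.001, -2.949]
force: [1.4, 0.1, 0.4]
width: 0.03
gripper_force: 0.0
```

```bash
python3 -c "
from h import *
go((.092,-.091,.038),(.05,-.091,.038),(-.04,-.091,.038),(-.0517,-.091,.038))"
```

```text
t 3.27 turn -0.0 now rack [ 0.0936 -0.091 ] z 0.0835 rpy [-3.1414e+00  1.3000e-03 -2.9490e+00] F [1.4 0.1 0.4] w 0.03
(0.092, -0.091, 0.038) [0.027 0.    0.759]
(0.05, -0.091, 0.038) [0.727 0.    0.758]
(-0.04, -0.091, 0.038) [ 2.227 -0.     0.756]
(-0.0517, -0.091, 0.038) [ 2.422 -0.     0.756]
```

Emit:
{"name": "jog_arm", "arguments": {
  "deltas": [
    [[0.02,0,0.3,0],[0.02,0,0.6,0],[0.02,0,0.75,0],[0.02,0,0.75,0],[0.1,0,0.75,0],[0.2,0,0.75,0],[0.3,0,0.75,0],[0.4,0,0.75,0]]
  ]
}}

```text
t: 4.28
eef_pos: [0.6037, -0.049, 0.038]
ee_rot: [-3.142, 0.001, -2.949]
force: [1.3, 0.1, -0.2]
width: 0.0298
gripper_force: 0.5
```

```bash
python3 -c "
from h import *
go((-.0517,-.091,.038),(-.045,-.091,.038))"
```

```text
t 4.28 turn -0.0 now rack [ 0.0689 -0.0907] z 0.038 rpy [-3.1416e+00  9.0000e-04 -2.9489e+00] F [ 1.3  0.1 -0.2] w 0.0298
(-0.0517, -0.091, 0.038) [ 2.01e+00 -4.00e-03 -2.00e-03]
(-0.045, -0.091, 0.038) [ 1.898 -0.004 -0.002]
```

Emit:
{"name": "jog_arm", "arguments": {
  "deltas": [
    [[0.1,0,0,0],[0.22,0,0,0],[0.34,0,0,0],[0.46,0,0,0],[0.58,0,0,0],[0.7,0,0,0],[0.82,0,0,0],[0.94,0,0,0]]
  ]
}}

```text
t: 5.28
eef_pos: [0.5481, -0.0598, 0.0376]
ee_rot: [-3.142, 0.0, -2.949]
force: [1.1, 0.4, 0.8]
width: 0.03
gripper_force: 0.8
```

Emit:
{"name": "jog_arm", "arguments": {
  "deltas": [
    [[0.12,0,0,0],[0.24,0,0,0],[0.36,0,0,0],[0.48,0,0,0],[0.58,0,0,0],[0.66,0,0,0],[0.72,0,0,0],[0.74,0,0,0]]
  ]
}}

```text
t: 6.28
eef_pos: [0.5047, -0.0683, 0.0376]
ee_rot: [-3.142, -0.0, -2.949]
force: [1.6, 0.1, 1.3]
width: 0.0298
gripper_force: 0.7
```

```bash
python3 -c "
from h import *
go((-.0517,-.091,.038))
f=grab_frame('wrist'); cv2.imwrite('pics/w2.png',f['img'][:,:,::-1])"
```

```text
t 6.28 turn -0.0 now rack [-0.0319 -0.0907] z 0.0376 rpy [-3.1416 -0.     -2.9489] F [1.6 0.1 1.3] w 0.0298
(-0.0517, -0.091, 0.038) [ 0.329 -0.005 -0.007]
```

View pics/w2.png

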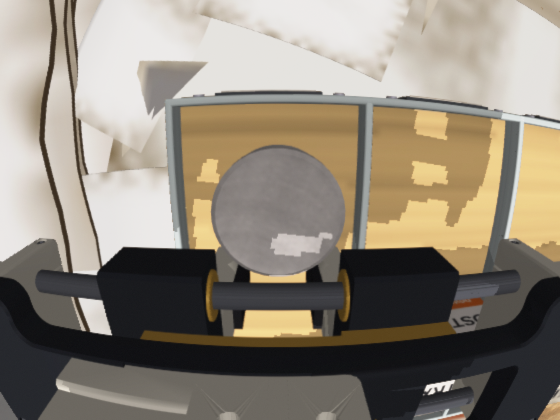

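The tin sits in the cradle (lid centre (278,210)), with the lip ahead at v≈103. I'll finish the push slowly.

Emit:
{"name": "jog_arm", "arguments": {
  "deltas": [
    [[0.08,0,0,0],[0.14,0,0,0],[0.19,0,0,0],[0.23,0,0,0],[0.26,0,0,0],[0.28,0,0,0],[0.3,0,0,0],[0.3,0,0,0]]
  ]
}}

```text
t: 7.32
eef_pos: [0.4871, -0.0717, 0.0375]
ee_rot: [3.142, -0.0, -2.949]
force: [-0.0, -0.5, 0.4]
width: 0.0301
gripper_force: 0.4
```

Emit:
{"name": "jog_arm", "arguments": {
  "deltas": [
    [[0.02,0,0,0],[0.04,0,0,0],[0.04,0,0,0]]
  ]
}}

```text
t: 7.7
eef_pos: [0.4847, -0.0721, 0.0376]
ee_rot: [3.142, -0.0, -2.949]
force: [1.9, -0.1, 1.7]
width: 0.03
gripper_force: 0.4
```

Emit:
{"name": "jog_arm", "arguments": {
  "deltas": [
    [[0.015,0,0,0],[0.03,0,0,0],[0.03,0,0,0]]
  ]
}}

```text
t: 8.07
eef_pos: [0.4841, -0.0722, 0.0379]
ee_rot: [-3.142, 0.002, -2.949]
force: [4.1, 0.5, 0.4]
width: 0.0301
gripper_force: 2.0
```

Emit:
{"name": "jog_arm", "arguments": {
  "deltas": [
    [[0.015,0,0,0],[0.015,0,0,0]]
  ]
}}

```text
t: 8.32
eef_pos: [0.4839, -0.0723, 0.0382]
ee_rot: [-3.141, 0.003, -2.948]
force: [6.5, 1.4, 1.9]
width: 0.0303
gripper_force: 2.6
```

```bash
python3 -c "
from h import *
go((-.0517,-.091,.038))"
```

```text
t 8.32 turn 0.0 now rack [-0.0532 -0.0907] z 0.0382 rpy [-3.1414e+00  3.1000e-03 -2.9484e+00] F [6.5 1.4 1.9] w 0.0303
(-0.0517, -0.091, 0.038) [-0.025 -0.006  0.003]
```

At the lip: the fingers stopped at x = -0.0532 as predicted, and the force is rising. I'll back off, raise, and go to the new tin.

Emit:
{"name": "jog_arm", "arguments": {
  "deltas": [
    [[-0.08,0,0,0],[-0.25,0,0,0],[-0.4,0,0,0],[-0.4,0,-0.5,0],[-0.4,0,-1.3,0],[-0.4,0,-2.1,0],[-0.4,0,-2.8,0],[-0.4,0,-3,0]]
  ]
}}

```text
t: 9.32
eef_pos: [0.5072, -0.0679, 0.2204]
ee_rot: [-3.141, 0.004, -2.949]
force: [0.7, 0.1, -0.5]
width: 0.03
gripper_force: 0.0
```

```bash
python3 -c "
from h import *
go((-.04,.33,.22),(.0257,.33,.22))"
```

```text
t 9.32 turn -0.0 now rack [-0.0295 -0.0908] z 0.2204 rpy [-3.1414  0.0041 -2.9488] F [ 0.7  0.1 -0.5] w 0.03
(-0.04, 0.33, 0.22) [1.760e-01 7.014e+00 4.000e-03]
(0.0257, 0.33, 0.22) [-0.919  7.014  0.009]
```

Emit:
{"name": "jog_arm", "arguments": {
  "deltas": [
    [[-0.2,0.8,0,0],[-0.4,1.8,0,0],[-0.6,2.8,0,0],[-0.9,3.8,0,0],[-1.1,4.8,0,0],[-1.4,5.8,0,0],[-1.7,6.7,0,0],[-1.7,7,0,0]]
  ],
  "grip": 80
}}

```text
t: 10.32
eef_pos: [0.5251, 0.3665, 0.2152]
ee_rot: [-3.14, -0.003, -2.947]
force: [-0.6, -1.4, -0.2]
width: 0.0799
gripper_force: 0.0
```

Emit:
{"name": "jog_arm", "arguments": {
  "deltas": [
    [[0,0,0,0],[0,0,0,0],[0,0,0,0]]
  ]
}}

```text
t: 10.7
eef_pos: [0.5256, 0.3625, 0.2178]
ee_rot: [3.141, 0.0, -2.95]
force: [0.3, 0.9, 1.0]
width: 0.0803
gripper_force: 0.0
```

```bash
python3 -c "
from h import *
import pickle
go((.0257,.33,.22))
f=grab_frame('wrist'); pickle.dump(f,open('w3.pkl','wb')); cv2.imwrite('pics/w3.png',f['img'][:,:,::-1])
t=grab_frame('top');cv2.imwrite('pics/t3.png',cv2.resize(t['img'][125:270,180:445],None,fx=3,fy=3)[:,:,::-1])"
```

```text
t 10.7 turn -0.02 now rack [0.0711 0.3281] z 0.2178 rpy [ 3.1415e+00  1.0000e-04 -2.9502e+00] F [0.3 0.9 1. ] w 0.0803
(0.0257, 0.33, 0.22) [ 0.757  0.031 -0.036]
```

View pics/w3.png

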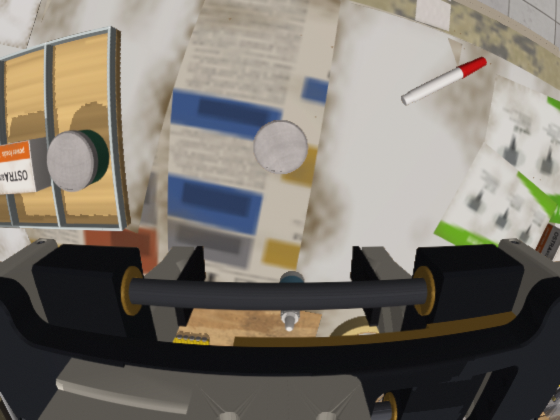

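New tin lid at (280,147), radius about 27; the glue bottle (290,300) is well behind it and the marker (445,80) is to the side.

```bash
python3 -c "
from h import *
import pickle
f=pickle.load(open('w3.pkl','rb'))
for u,v in((280,147),(253,147),(307,147)): print(fish(f,u,v,.035))
p=fish(f,280,147,.035)
go((p[0],p[1],.08),(p[0],p[1],.02))"
```

```text
[0.02606188 0.33083239]
[0.02586598 0.30253527]
[0.02595645 0.35916872]
t 10.8 turn -0.01 now rack [0.0712 0.3283] z 0.218 rpy [ 3.1412e+00  4.0000e-04 -2.9500e+00] F [0.8 0.2 0.6] w 0.0799
(np.float64(0.02606187590766605), np.float64(0.33083238557737543), 0.08) [0.754 0.04  2.3  ]
(np.float64(0.02606187590766605), np.float64(0.33083238557737543), 0.02) [0.754 0.04  3.3  ]
```

Emit:
{"name": "jog_arm", "arguments": {
  "deltas": [
    [[0.4,0.04,0.4,0],[0.75,0.04,1,0],[0.75,0.04,1.7,0],[0.75,0.04,2.3,0],[0.75,0.04,2.8,0],[0.75,0.04,3.1,0],[0.75,0.04,3.28,0],[0.75,0.04,3.28,0]]
  ]
}}

```text
t: 11.8
eef_pos: [0.4808, 0.357, 0.0205]
ee_rot: [-3.141, -0.001, -2.949]
force: [0.6, 0.2, 0.2]
width: 0.0801
gripper_force: 0.0
```

```bash
python3 -c "
from h import *
go((.0261,.3308,.02))"
```

```text
t 11.8 turn -0.01 now rack [0.0261 0.3312] z 0.0205 rpy [-3.1410e+00 -6.0000e-04 -2.9494e+00] F [0.6 0.2 0.2] w 0.0801
(0.0261, 0.3308, 0.02) [ 0.    -0.007  0.008]
```

Emit:
{"name": "jog_arm", "arguments": {
  "deltas": [
    [[0,0,0,0],[0,0,0,0],[0,0,0,0],[0,0,0,0],[0,0,0,0],[0,0,0,0]]
  ],
  "grip": 50,
  "squeeze": 20
}}

```text
t: 12.55
eef_pos: [0.4811, 0.3577, 0.0214]
ee_rot: [3.141, 0.001, -2.949]
force: [-0.8, -1.0, 5.9]
width: 0.0577
gripper_force: 20.0
```

Emit:
{"name": "jog_arm", "arguments": {
  "deltas": [
    [[0,0,-0.2,0],[0,0,-0.7,0],[0,0,-1.4,0],[0,0,-2.1,0],[0,0,-2.6,0],[0,0,-2.6,0]]
  ]
}}

```text
t: 13.3
eef_pos: [0.4817, 0.3585, 0.1801]
ee_rot: [3.138, 0.004, -2.949]
force: [-0.3, 0.3, -2.0]
width: 0.0574
gripper_force: 20.0
```

```bash
python3 -c "
from h import *
go((-.0295,-.09,.17))
f=grab_frame('wrist'); cv2.imwrite('pics/w4.png',f['img'][:,:,::-1])"
```

```text
t 13.3 turn 0.0 now rack [0.0273 0.3326] z 0.1801 rpy [ 3.1381  0.0041 -2.9487] F [-0.3  0.3 -2. ] w 0.0574
(-0.0295, -0.09, 0.17) [ 0.947 -7.044  0.14 ]
```

View pics/w4.png

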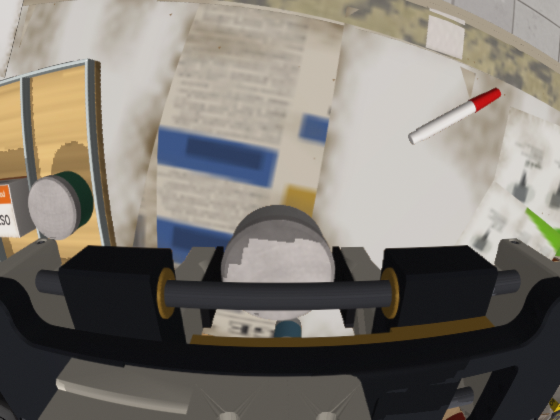

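The tin is held level between the pads, lid at (277,265). Carrying it over the rack.

Emit:
{"name": "jog_arm", "arguments": {
  "deltas": [
    [[0.1,-0.5,0,0],[0.2,-1.3,0,0],[0.3,-2.1,0,0],[0.4,-2.9,0,0],[0.5,-3.7,0,0],[0.6,-4.5,0,0],[0.7,-5.3,0,0],[0.78,-6,0,0]]
  ]
}}

```text
t: 14.35
eef_pos: [0.5028, -0.0067, 0.1757]
ee_rot: [3.142, -0.002, -2.949]
force: [0.7, 0.9, -2.1]
width: 0.0575
gripper_force: 20.0
```

```bash
python3 -c "
from h import *
go((-.022,-.091,.18),(-.022,-.091,.10))"
```

```text
t 14.35 turn -0.01 now rack [-0.0221 -0.0299] z 0.1757 rpy [ 3.1415e+00 -2.1000e-03 -2.9494e+00] F [ 0.7  0.9 -2.1] w 0.0575
(-0.022, -0.091, 0.18) [-0.002 -1.018 -0.072]
(-0.022, -0.091, 0.1) [-0.005 -1.018  1.261]
```

Emit:
{"name": "jog_arm", "arguments": {
  "deltas": [
    [[0,-0.4,0,0],[0,-0.8,0,0],[0,-1,0,0],[0,-1,0.2,0],[0,-1,0.6,0],[0,-1,1.0,0],[0,-1,1.0,0],[0,-1,1.0,0]]
  ]
}}

```text
t: 15.35
eef_pos: [0.5156, -0.0633, 0.1171]
ee_rot: [-3.141, 0.0, -2.948]
force: [0.7, -0.2, -1.7]
width: 0.0578
gripper_force: 20.0
```

```bash
python3 -c "
from h import *
import pickle
go((-.022,-.091,.053),(-.0275,-.091,.053))
f=grab_frame('wrist'); pickle.dump(f,open('w5.pkl','wb')); cv2.imwrite('pics/w5.png',f['img'][:,:,::-1])"
```

```text
t 15.35 turn 0.01 now rack [-0.0203 -0.0879] z 0.1171 rpy [-3.1414e+00  1.0000e-04 -2.9481e+00] F [ 0.7 -0.2 -1.7] w 0.0578
(-0.022, -0.091, 0.053) [ 0.028 -0.051  1.068]
(-0.0275, -0.091, 0.053) [ 0.12  -0.051  1.068]
```

View pics/w5.png

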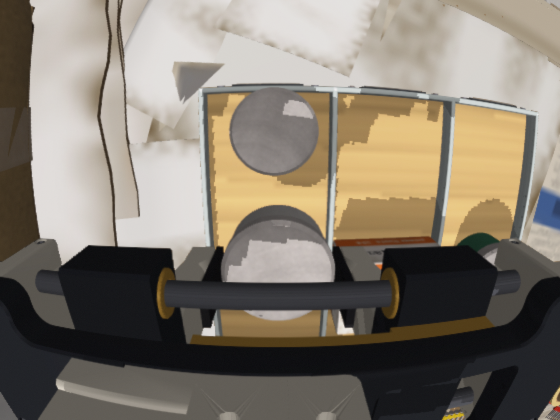

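Old tin against the lip: lid centre (274,131). Held tin: lid front edge at (277,220), sides at (222,268) and (333,268).

```bash
python3 -c "
from h import *
import pickle
f=pickle.load(open('w5.pkl','rb'))
for n,u,v,z in(('old c',274,131,.065),('old front',274,88,.065),('old rear',274,174,.065),('L',231,131,.065),('Rr',318,131,.065),('lip',274,89,.045),('wall',206,150,.045),('div',333,150,.045),('heldfront',277,220,.1315),('hl',222,268,.1315),('hr',333,268,.1315),('hrear',277,319,.1315)): print(n,np.round(fish(f,u,v,z),4))"
```

```text
old c [-0.0883 -0.0902]
old front [-0.1162 -0.0902]
old rear [-0.0601 -0.0903]
L [-0.0887 -0.1179]
Rr [-0.0886 -0.0619]
lip [-0.1172 -0.0904]
wall [-0.0746 -0.1393]
div [-0.0743 -0.0483]
heldfront [-0.0505 -0.0882]
hl [-0.0253 -0.1156]
hr [-0.0252 -0.0604]
hrear [ 0.0054 -0.0883]
```

Emit:
{"name": "jog_arm", "arguments": {
  "deltas": [
    [[0.01,-0.04,0.1,0],[0.01,-0.04,0.35,0],[0.01,-0.04,0.6,0],[0.01,-0.04,0.8,0],[0.01,-0.04,0.93,0],[0.01,-0.04,1.02,0],[0.01,-0.04,1.02,0],[0.01,-0.04,1.02,0]]
  ]
}}

```text
t: 16.4
eef_pos: [0.5155, -0.0662, 0.0559]
ee_rot: [-3.142, 0.001, -2.949]
force: [-0.0, -0.4, -1.4]
width: 0.0577
gripper_force: 20.0
```

```bash
python3 -c "
from h import *
go((-.025,-.0905,.0545),(-.025,-.0905,.051))"
```

```text
t 16.4 turn -0.0 now rack [-0.021  -0.0907] z 0.0559 rpy [-3.1415e+00  6.0000e-04 -2.9488e+00] F [-0.  -0.4 -1.4] w 0.0577
(-0.025, -0.0905, 0.0545) [0.067 0.004 0.023]
(-0.025, -0.0905, 0.051) [0.067 0.004 0.082]
```

Emit:
{"name": "jog_arm", "arguments": {
  "deltas": [
    [[0.02,0,0.02,0],[0.05,0,0.03,0],[0.06,0,0.03,0],[0.06,0,0.03,0]]
  ]
}}

```text
t: 16.9
eef_pos: [0.5117, -0.0669, 0.0539]
ee_rot: [-3.142, 0.0, -2.949]
force: [-0.1, -0.1, -1.7]
width: 0.058
gripper_force: 20.0
```

Emit:
{"name": "jog_arm", "arguments": {
  "deltas": [
    [[0,0,0.02,0],[0,0,0.035,0],[0,0,0.05,0],[0,0,0.05,0]]
  ]
}}

```text
t: 17.4
eef_pos: [0.5117, -0.0669, 0.0514]
ee_rot: [-3.141, 0.0, -2.949]
force: [-2.8, 1.0, 7.6]
width: 0.0579
gripper_force: 20.0
```

Emit:
{"name": "jog_arm", "arguments": {
  "deltas": [
    [[0,0,-0.015,0],[0,0,-0.015,0]]
  ]
}}

```text
t: 17.65
eef_pos: [0.5117, -0.0669, 0.0516]
ee_rot: [3.142, 0.0, -2.949]
force: [0.1, 0.2, -1.7]
width: 0.058
gripper_force: 20.0
```

```bash
python3 -c "
from h import *
import pickle
go((-.022,-.091,.053))
f=grab_frame('wrist'); pickle.dump(f,open('w6.pkl','wb')); cv2.imwrite('pics/w6.png',cv2.resize(f['img'][60:340,150:410],None,fx=2,fy=2,interpolation=cv2.INTER_CUBIC)[:,:,::-1])"
```

```text
t 17.65 turn -0.0 now rack [-0.0248 -0.0907] z 0.0516 rpy [ 3.1416e+00  1.0000e-04 -2.9490e+00] F [ 0.1  0.2 -1.7] w 0.058
(-0.022, -0.091, 0.053) [-0.047 -0.005 -0.023]
```

View pics/w6.png

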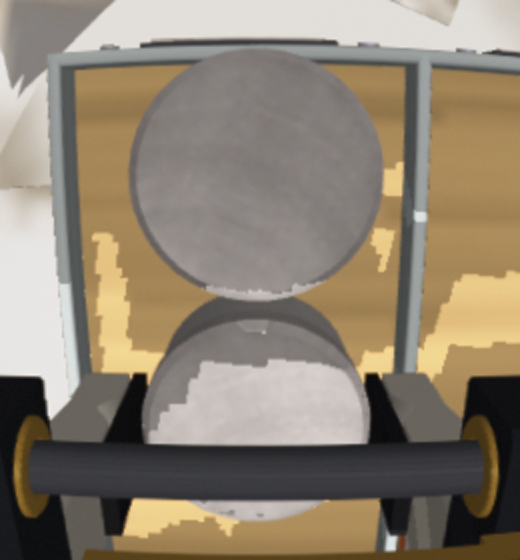

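Crop: old lid's rear edge at (256,300). New lid's front edge is at (256,318), its rear edge at (256,520) and its sides at u = 143 and 369. I'll check the gap.

```bash
python3 -c "
from h import *
import pickle
f=pickle.load(open('w6.pkl','rb'))
for n,u,v in(('old front',256,47),('old rear',256,300),('new front',256,318),('new rear',256,521),('nl',143,418),('nr',370,418)):print(n,np.round(fish(f,150+u/2-.25,60+v/2-.25,.065),4))
print(f['xyz'])"
```

```text
old front [-0.1172 -0.0906]
old rear [-0.0597 -0.0907]
new front [-0.0553 -0.0907]
new rear [ 0.0025 -0.0907]
nl [-0.0289 -0.119 ]
nr [-0.0288 -0.0621]
[ 0.43540698 -0.08190549  0.20958599]
```

The gap is about 4 mm. I'll close it while the tin is still held just off the deck.

Emit:
{"name": "jog_arm", "arguments": {
  "deltas": [
    [[0.02,0,0,0],[0.04,0,0,0],[0.05,0,0,0],[0.05,0,0,0]]
  ]
}}

```text
t: 18.2
eef_pos: [0.5087, -0.0675, 0.0516]
ee_rot: [-3.142, -0.0, -2.949]
force: [0.4, 0.9, -1.8]
width: 0.0577
gripper_force: 20.0
```

Emit:
{"name": "jog_arm", "arguments": {
  "deltas": [
    [[0.012,0,0,0],[0.012,0,0,0]]
  ]
}}

```text
t: 18.45
eef_pos: [0.508, -0.0676, 0.0516]
ee_rot: [-3.142, -0.0, -2.949]
force: [0.4, 0.7, -1.5]
width: 0.0572
gripper_force: 20.0
```

Emit:
{"name": "jog_arm", "arguments": {
  "deltas": [
    [[0,0,0.005,0],[0,0,0.01,0],[0,0,0.01,0]]
  ],
  "squeeze": 6
}}

```text
t: 18.82
eef_pos: [0.5081, -0.0676, 0.0514]
ee_rot: [-3.142, 0.0, -2.949]
force: [-1.8, 0.8, 5.1]
width: 0.0581
gripper_force: 6.0
```

Emit:
{"name": "jog_arm", "arguments": {
  "deltas": [
    [[0,0,0,0],[0,0,0,0],[0,0,0,0],[0,0,0,0]]
  ],
  "grip": 68
}}

```text
t: 19.32
eef_pos: [0.508, -0.0676, 0.051]
ee_rot: [-3.142, -0.0, -2.949]
force: [-0.2, -0.5, 0.2]
width: 0.0679
gripper_force: 0.0
```

Emit:
{"name": "jog_arm", "arguments": {
  "deltas": [
    [[0,0,-0.1,0],[0,0,-0.3,0],[0,0,-0.7,0],[0,0,-1.3,0],[-0.5,0,-2,0],[-1,0,-2.7,0],[-1,0,-2.7,0],[-1,0,-2.7,0]]
  ]
}}

```text
t: 20.32
eef_pos: [0.5663, -0.0561, 0.2132]
ee_rot: [3.141, -0.0, -2.949]
force: [-0.8, -0.1, -0.0]
width: 0.0678
gripper_force: 0.0
```

```bash
python3 -c "
from h import *
import pickle
go((-.022,-.091,.053))
f=grab_frame('wrist'); pickle.dump(f,open('w7.pkl','wb')); cv2.imwrite('pics/w7.png',f['img'][:,:,::-1])"
```

```text
t 20.32 turn -0.01 now rack [ 0.0308 -0.0906] z 0.2132 rpy [ 3.1411 -0.     -2.9492] F [-0.8 -0.1 -0. ] w 0.0678
(-0.022, -0.091, 0.053) [ 0.881 -0.008  2.67 ]
```

View pics/w7.png

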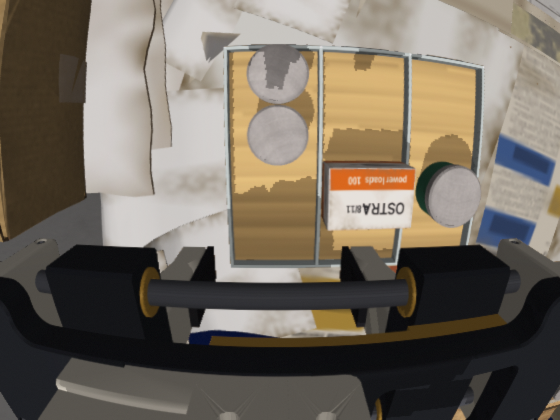

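Both tins stand upright in the right lane: old lid at (278,74) against the lip, new lid at (278,135) just behind it. Carton and wide tin haven't moved. One last check of the spacing.

```bash
python3 -c "
from h import *
import pickle
f=pickle.load(open('w7.pkl','rb'))
for n,u,v in(('old f',278,44.5),('old r',278,103.5),('new f',278,105),('new r',278,165),('carton',367,195),('wide',454,194)):print(n,np.round(fish(f,u,v,.065),4))"
```

```text
old f [-0.1152 -0.0898]
old r [-0.0586 -0.0899]
new f [-0.0572 -0.0899]
new r [-0.0003 -0.09  ]
carton [ 0.0289 -0.0015]
wide [0.0267 0.0994]
```

Gap is about 1 mm, and everything else is in place.

```bash
python3 -c "
from station import arm
print(arm.job_done())"
```

```text
the job is handed in; nothing more can be done
None
```

I slid the old tin up to the front lip and set the new tin upright about 1 mm behind it; the other stock in the rack was not moved, and I handed the job in at about 20 s.

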